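Close up the wind tunnel and start it

TASK

Get the bench wind tunnel running: with the fingertips, gently push the open clear hatch on top of it fully shut (no slamming), then push the red bolt tab fully across towards the hatch to lock it, and only then press the green start button on the control box all the way down and let go. Nothing is to be grasped or lifted; do not press the red stop button, and leave the control box, the manometer, the spare wing model and the screwdriver standing where they are.

Things in the scene. Friction and masses are not known exactly. Their poses are not given: they have to be found in the camera images.
- tunnel: Fixed grey bench wind tunnel with navy bands, air path along its own y axis (820 mm long between its round ends at y -410 and +410, body 160 mm deep in x, flat deck 170 mm above the table). Origin: on the table under the middle of the test section; own x points away from the robot, own y to the left, turned a few degrees at most. The round end pieces beyond y = +-280 mm rise to 198 mm.
- hatch_panel (a joint): Angle (rad) of the hatch, a 140 x 180 x 8 mm clear panel in a white frame on the tunnel's deck, hinged along its far edge. 0 = shut, flat on the deck; grows as it opens, its near edge rising; at 1.57 it would stand upright. Its hinge is stiff: it stays where it is left, and takes about 1 to 3 N at the near edge to push down.
- hatch_hinge (a point): Middle of the hinge line, at the height of the deck (the hatch's underside when shut). The hinge line runs along the tunnel's y. The shut hatch extends 140 mm from here in the tunnel's -x, and 90 mm to each side in y.
- hatch_edge (a point): Middle of the hatch's free (near) edge, on its outer (upper) face; moves with the hatch. 140 mm from the hinge.
- bolt (a joint): Travel (m) of the sliding bolt on the deck, left of the hatch: 0 = fully drawn back (left), 0.035 = fully home, its steel bar lying over the hatch's frame. Slides in the tunnel's -y. Takes about 2 N to push, stays where it is left, and has a hard stop at 0.035.
- bolt_tab (a point): Middle of the top edge of the bolt's upright red tab; moves with the bolt. The tab is 36 mm wide (tunnel x), 10 mm thick (tunnel y), and rises from 16 to 46 mm above the deck. Below it the bolt's steel bar, 14 mm wide, runs along y to 37 mm either side of the tab, its top 18 mm above the deck, so a fingertip pushing the tab from the left must stay at least 18 mm above the deck, where all is clear.
- control_box: Grey steel control box, 130 (x) x 170 (y) x 100 mm high, 1.8 kg, standing loose on rubber feet left or right in front of the tunnel. Origin under its centre. The green button stands at x +15, y -45 mm, the red stop button at x +15, y +45 mm, on its flat top; a small black dial at x -40.
- start_button (a joint): Travel (m) of the green start button, pressed straight down: 0 = up, 0.006 = fully down; springs back; about 5 N when fully down.
- start_button_top (a point): Centre of the top of the green start button, 32 mm across.
- stop_button (a joint): Travel (m) of the red stop button (38 mm across, on a yellow base): 0 = up, 0.006 = fully down. Not to be pressed.
- manometer: Loose white manometer, 60 x 150 x 128 mm high, standing in front of the tunnel on the side where the control box is not. Origin under its centre.
- wing_model: Spare orange wing model on a loose stand (foot 56 mm across, wing 45 x 85 mm, 61 mm high), between the control box and the manometer. Origin under its centre.
- screwdriver: Loose screwdriver lying on the table to the right.
There are look-alikes about, which are no part of the job. Several things have the shape of the wing_model; the one meant has the colours described above.

How it is judged:
By the outcome, as a careful person would: the job done as asked, in the order asked, and still so for the second after the job is handed in, with the robot touching nothing.
It also fails if it takes over 53 s, if anything falls off the work surface, if the arm or the gripper's body presses on something with over 40 N, if the wrist force passes 120 N, or if a joint passes its speed limit or range.

ROBOT

A 7-joint arm with a two-finger parallel gripper is mounted at the origin on the work surface. World frame = base frame: x ahead of the robot, y to its left, z up, the work surface at z = 0. Lengths are in mm, angles in rad, forces in N, time in s.
With the tool pointing down it reaches from about 400 to 850 mm from the base axis. Payload 4.5 kg.
Tool frame: the origin (TCP) lies on the front face of the gripper's body, between the roots of the fingers; the fingertips stand 73 mm ahead of it and the grasp point (between the pads) lies 54 mm ahead of it; z points along the fingers, y is the direction in which the jaws open and shut (so a half turn about z gives the same grasp; the last joint's range is limited). The gripper opens to 85 mm and grips with 20 to 120 N. Pads are 22 mm wide; open, the fingers measure 114 mm over their backs; the gripper's body (76 mm by 85 mm) begins 54 mm behind the grasp point. The pads swing forward as they close: fully open they stand 13 mm farther back than shut.
Start: joints at [-1.305, 0.689, -0.195, 1.565, 0.157, 0.902, -0.215], TCP at [143.559, 608.308, 303.917] pointing down, gripper open.
Joint ranges: [-3.01, 3.01], [-0.46, 2.08], [-1.47, 1.51], [0.13, 2.56], [-1, 4.14], [0.04, 2.09], [-2.66, 2.66]. Speed limits (rad/s): [2.57, 2.57, 3.14, 3.14, 3.14, 3.14, 3.14].

INTERFACE

Orientations are given as a unit quaternion [w, x, y, z].
In Python, from rig import robot gives the robot as it stands.
- The arm moves only by the tool jog_arm, never from a script. Its argument "increments" is a list of rows, each an object with "translation": the shift along the world's x, y, z in cm, a list of three; "roll": the turn about the world's z in rad; "gripper": the opening, from 0 (shut) to 1 (fully open). In form: [{"translation": [dx, dy, dz], "roll": roll, "gripper": gripper}, ...]. A call has 1 to 12 rows; each row is the pose to reach, as a shift and turn from the pose measured when the call began; what a row does not reach only later rows make up. A row lasts 1/12 s, in which the tool goes at most 41.7 mm and 7.16 degrees, less where a joint would pass 70% of its speed; a pose out of reach is approached as far as the arm can. A call with a gripper value outside its range is refused whole. The fingers move at their own pace and stop on an object; "newtons" is the grip in N (left out, the last holds). Time passes only in rows, so rows that repeat a pose let the fingers close. It gives the time, the measured TCP pose, the force and the opening at its end, in the units of the state.
- robot.get_obs(): the state, without advancing time (a new reading comes with each control period).
- robot.grab_frame(name): name is "scene" or "top" or "wrist"; returns the picture (400x640x3 uint8, blue, green, red); there is no depth.
- robot.camera_info(name): a dict with "intrinsics" (3x3 intrinsics, pixels), "k1" (the pictures are not rectified: a ray, as slopes to the right and down, at radius r is drawn at 1 + k1 r^2 times it, then the intrinsics apply), "cam_to_world" (4x4, takes a point from camera to world coordinates). Camera axes: x right, y down, z forward; pixel columns grow to the right and rows downward; lengths in mm; the calibration is good to about 2 mm. A picture is of the moment at which its call begins: read the wrist's pose just before it. camera_info takes no time and is no camera call; for the wrist camera it gives the pose at the moment of the call.
- robot.close_job(): hands the job in, once; it reports no verdict.
Trained networks look in the newest picture that a camera, given by its name, has taken for a name from the list of things; names that differ only in an ending like _2 or _b are one class to them, and where a whole thing is asked for, a point or a joint stands for the part that bears it (a point fixed in the world has none). Each returns a list of dicts, best first, with "conf" (0 to 1); they miss things now and then, are a little off and sometimes report something else, mostly with a low value. They report only what shows in the picture. A call takes as long as a camera call. They do not tell look-alikes from the thing itself.
- robot.search_frame(query, camera): "rect" ([left, top, right, bottom] in pixels, round what is visible of it).
- robot.landmark_of(query, camera): "uv" ([column, row] in pixels: a listed point, or the origin of a listed thing).
The state is a dict: "time": time; "joint_pos": joint angles; "qvel": joint speeds; "effort": joint torques, N m; "tcp_pos": TCP position; "tool_rot": TCP orientation; "wrist_force": force on the tool from outside, world axes, zero at the start; "moment": the same for the moment, N m; "gripper_width": finger opening in mm.
Only numpy, scipy, OpenCV 4.12 (cv2) and the standard library are available. Lean on these libraries where they do the work, as an engineer would, in place of code of your own. Each camera call takes 0.05 s, during which the arm holds its last target.

## Working session

There is one attempt and no reset: what is moved stays moved. The work goes in short steps, Python scripts to look and compute and a tool call to move; the robot and the scene stay as the last step left them, time stands still between calls to the robot, and variables do not carry over. Pictures are saved under pics/ and viewed, and the job is handed in when it is done.

Besides the shell and the picture viewer there is one more tool, called after "Emit:" by a JSON object that holds its "api" and its "payload". jog_arm: Moves the arm, as the interface text tells. Its arguments: {"type":"object","properties":{"increments":{"type":"array","items":{"type":"object","properties":{"translation":{"type":"array","items":{"type":"number"}},"roll":{"type":"number"},"gripper":{"type":"number"}}}},"newtons":{"type":"number"}},"required":["increments"]}

```bash
ls; mkdir -p pics; cat > h.py <<'E'
import numpy as np, cv2
from rig import robot
def ray(cam,uv,info=None):
    i=info or robot.camera_info(cam); K=np.array(i["intrinsics"],float);T=np.array(i["cam_to_world"],float);k1=i["k1"]
    d=np.array([k1,0,0,0,0],float)
    p=cv2.undistortPoints(np.array([[uv]],float),K,d)[0,0]
    return T[:3,3],T[:3,:3]@np.array([p[0],p[1],1.])
def onz(cam,uv,z):
    o,d=ray(cam,uv); return o+d*(z-o[2])/d[2]
def tri(a,b):
    o1,d1=a;o2,d2=b
    A=np.stack([d1,-d2],1);s=np.linalg.lstsq(A,o2-o1,rcond=None)[0]
    p,q=o1+d1*s[0],o2+d2*s[1]; return (p+q)/2,np.linalg.norm(p-q)
def proj(cam,P):
    i=robot.camera_info(cam);K=np.array(i["intrinsics"],float);T=np.linalg.inv(np.array(i["cam_to_world"],float))
    r,_=cv2.Rodrigues(T[:3,:3]);return cv2.projectPoints(np.array(P,float).reshape(-1,3),r,T[:3,3],K,np.array([i["k1"],0,0,0,0.]))[0][:,0]
E
python3 - <<'E'
from h import *
np.set_printoptions(suppress=True,precision=1)
for c in("scene","top"):
    cv2.imwrite(f"pics/{c}0.png",robot.grab_frame(c))
    for q in("hatch_hinge","hatch_edge","bolt_tab","start_button_top","control_box","manometer","wing_model","tunnel","screwdriver"):
        r=robot.landmark_of(q,c);print(c,q,[(np.array(x["uv"]).round(1).tolist(),round(x["conf"],2)) for x in r[:4]])
o=robot.get_obs();print(o["time"],o["tcp_pos"],o["tool_rot"],o["wrist_force"])
E
```

```text
pics
scene hatch_hinge [([385.3, 210.1], 0.85)]
scene hatch_edge [([369.9, 169.7], 0.88)]
scene bolt_tab []
scene start_button_top []
scene control_box [([336.9, 173.5], 0.65)]
scene manometer [([261.7, 241.2], 0.88)]
scene wing_model [([291.7, 205.2], 0.91), ([400.6, 294.4], 0.7), ([310.1, 142.0], 0.63), ([356.2, 141.4], 0.61)]
scene tunnel [([360.2, 240.4], 0.78), ([167.4, 299.6], 0.22)]
scene screwdriver [([166.1, 303.4], 0.77)]
top hatch_hinge [([307.0, 144.4], 0.83)]
top hatch_edge [([304.4, 160.1], 0.82), ([308.3, 245.3], 0.55)]
top bolt_tab [([265.3, 172.9], 0.59)]
top start_button_top [([246.7, 232.5], 0.48)]
top control_box [([244.7, 241.8], 0.76)]
top manometer [([361.6, 238.3], 0.57)]
top wing_model [([193.3, 247.7], 0.81), ([308.1, 246.9], 0.67), ([395.5, 281.5], 0.67), ([229.3, 288.4], 0.59)]
top tunnel [([312.0, 171.1], 0.78)]
top screwdriver [([446.0, 255.2], 0.64)]
1.0 [143.6 608.3 303.9] [0.  0.1 1.  0. ] [ 1.3  0.  -0. ]
```

View pics/scene0.png

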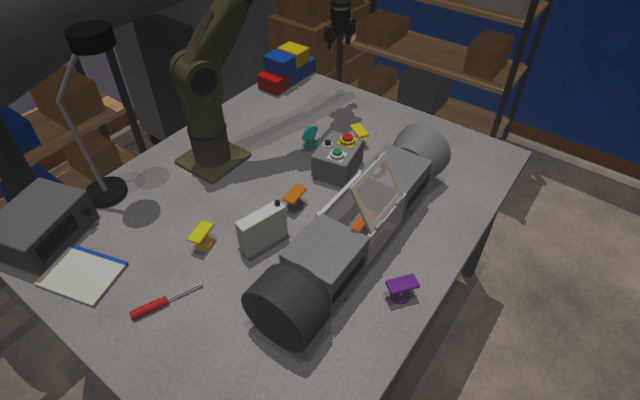

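View pics/top0.png

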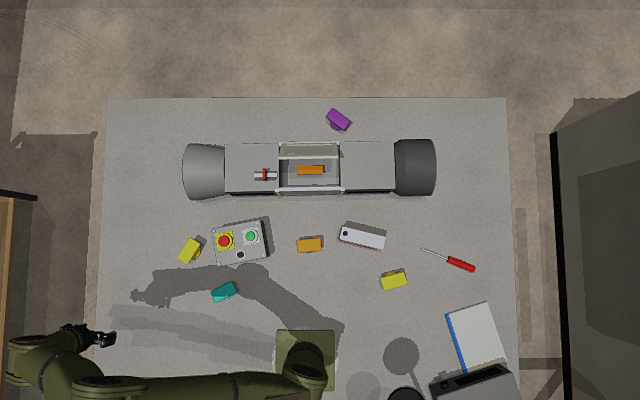

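```bash
python3 - <<'E'
import cv2
a=cv2.imread("pics/top0.png")[90:310,170:470];cv2.imwrite("pics/topc.png",cv2.resize(a,None,fx=2.6,fy=2.6,interpolation=cv2.INTER_CUBIC))
a=cv2.imread("pics/scene0.png")[120:320,230:500];cv2.imwrite("pics/scc.png",cv2.resize(a,None,fx=2.9,fy=2.9,interpolation=cv2.INTER_CUBIC))
E
```

```text
(no output)
```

View pics/topc.png

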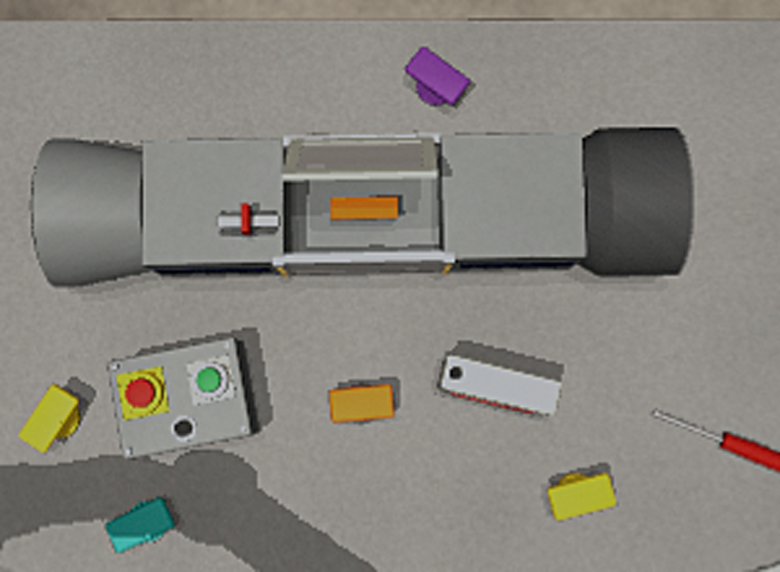

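View pics/scc.png

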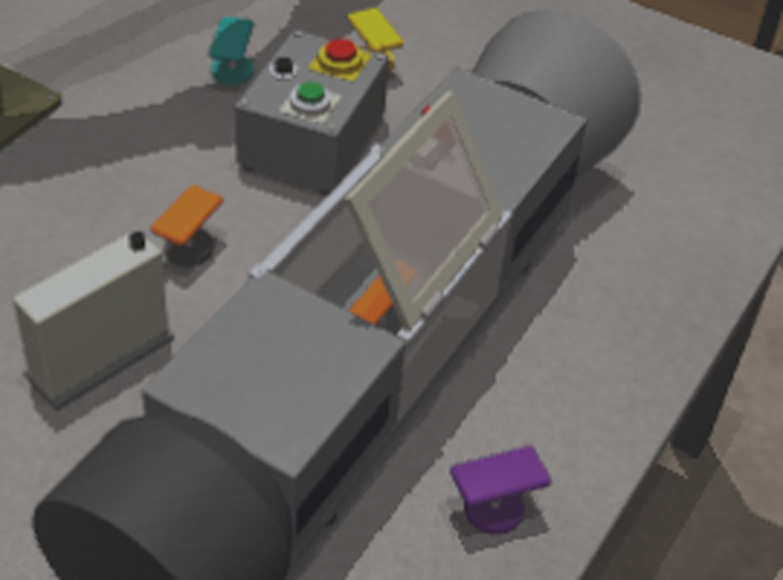

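The green button shows at top pixel (250,236) and the red stop at (224,241). The bolt tab is at (265,174) and the hatch stands steeply open, with its edge near (309,158). The look-alikes are the yellow (two), teal and purple wing models, plus an orange wing inside the tunnel. None of them is a target.

```bash
python3 - <<'E'
from h import *
np.set_printoptions(suppress=True,precision=1)
P=lambda n,uv,z:print(n,onz("top",uv,z))
c=lambda x,y:(x/2.6+170,y/2.6+90)
P("green",c(209,379),112);P("red",c(140,392),112);P("tab",c(247,208),216);P("tab net",(265.3,172.9),216);P("green net",(246.7,232.5),112)
P("hingeL",c(283,138),170);P("hingeR",c(440,136),170)
# deck corners
for n,p in dict(fl=(143,142),nl=(144,263),fr=(584,134),nr=(585,257),hnl=(275,260),hnr=(453,260)).items(): P(n,c(*p),170)
for n,p in dict(boxa=(109,368),boxb=(234,338),boxc=(254,434),boxd=(128,458)).items(): P(n,c(*p),100)
P("wing",c(362,403),61)
s=lambda x,y:(x/2.9+230,y/2.9+120)
pts=dict(edge=((304.4,160.1),(369.9,169.7)),hinge=((307,144.4),(385.3,210.1)),edgeL=(c(285,172),s(450,95)),edgeR=(c(436,178),s(352,200)),green=(c(209,379),s(311,92)),red=(c(140,392),s(341,48)),wing=(c(362,403),s(187,212)))
for n,(a,b) in pts.items(): print(n,*tri(ray("top",a),ray("scene",b)))
E
```

```text
green [428.5 181.5 112. ]
red [411.7 270.4 112. ]
tab [634.2 122.  216. ]
tab net [624.9 120.9 216. ]
green net [439.4 194.1 112. ]
hingeL [732.1  83.5 170. ]
hingeR [ 734.5 -115.7  170. ]
fl [727.2 261.6 170. ]
nl [572.3 256.5 170. ]
fr [ 736.9 -298.1  170. ]
nr [ 579.8 -296.4  170. ]
hnl [576.   91.9 170. ]
hnr [ 576.  -131.2  170. ]
boxa [442.9 314.5 100. ]
boxb [482.1 151.6 100. ]
boxc [357.9 123.8 100. ]
boxd [326.8 286.6 100. ]
wing [397.9 -14.8  61. ]
edge [656.1  -3.8 277.1] 5.094304425556127
hinge [724.7 -11.  173. ] 5.041223516841254
edgeL [662.7  68.3 291.6] 1.3434349577038391
edgeR [ 660.8 -103.4  284.9] 8.447446833667774
green [429.3 181.7 114.8] 2.1444397486588196
red [412.3 269.7 118.2] 1.8296607965974767
wing [398.9 -13.8  56.5] 2.584403531684136
```

```bash
python3 - <<'E'
from h import *
from scipy.spatial.transform import Rotation as R
o=robot.get_obs();q=np.array(o["tool_rot"]);print(q,R.from_quat(q[[1,2,3,0]]).as_matrix().round(3),o["gripper_width"])
print(np.array(robot.camera_info("wrist")["cam_to_world"]).round(2))
print(np.array(robot.camera_info("top")["cam_to_world"]).round(1)[:3,3])
E
```

```text
[6.34781909e-06 1.15622011e-01 9.93293284e-01 3.98159198e-05] [[-0.973  0.23   0.   ]
 [ 0.23   0.973  0.   ]
 [-0.     0.    -1.   ]] 84.8977361953623
[[ 2.3000e-01  9.2000e-01  3.1000e-01  6.2500e+01]
 [ 9.7000e-01 -2.2000e-01 -7.0000e-02  6.2694e+02]
 [ 0.0000e+00  3.2000e-01 -9.5000e-01  3.7290e+02]
 [ 0.0000e+00  0.0000e+00  0.0000e+00  1.0000e+00]]
[ 399.   -56.5 1581.9]
```

Emit:
{"api": "jog_arm", "payload": {"increments": [{"translation":[0,0,2],"roll":0,"gripper":0},{"translation":[2,-3,5],"roll":0,"gripper":0},{"translation":[5,-6,8],"roll":0,"gripper":0},{"translation":[7,-9,9],"roll":0,"gripper":0},{"translation":[9,-12,9.6],"roll":0,"gripper":0},{"translation":[11,-15,9.6],"roll":0,"gripper":0},{"translation":[13.5,-18,9.6],"roll":0,"gripper":0},{"translation":[16,-21,9.6],"roll":0,"gripper":0},{"translation":[18,-24,9.6],"roll":0,"gripper":0},{"translation":[20,-27,9.6],"roll":0,"gripper":0},{"translation":[22.5,-30,9.6],"roll":0,"gripper":0},{"translation":[25,-33,9.6],"roll":0,"gripper":0}]}}

```text
time: 2.0
tcp_pos: [394.2, 276.8, 400.3]
tool_rot: [0.0, 0.115, 0.993, 0.0]
wrist_force: [1.2, 0.7, 0.1]
gripper_width: -0.1
```

Emit:
{"api": "jog_arm", "payload": {"increments": [{"translation":[1.5,-2.5,0],"roll":0.04,"gripper":0},{"translation":[3,-5,0],"roll":0.08,"gripper":0},{"translation":[4.5,-7.5,0],"roll":0.12,"gripper":0},{"translation":[6,-10.5,0],"roll":0.16,"gripper":0},{"translation":[7.5,-13,0],"roll":0.2,"gripper":0},{"translation":[9,-16,0],"roll":0.247,"gripper":0},{"translation":[10.5,-18.5,0],"roll":0.247,"gripper":0},{"translation":[12,-21,0],"roll":0.247,"gripper":0},{"translation":[13.5,-24,0],"roll":0.247,"gripper":0},{"translation":[15,-27,0],"roll":0.247,"gripper":0},{"translation":[16.6,-29,0],"roll":0.247,"gripper":0},{"translation":[16.6,-29,0],"roll":0.247,"gripper":0}]}}

```text
time: 3.0
tcp_pos: [562.6, -19.9, 400.0]
tool_rot: [0.001, -0.003, 1.0, -0.002]
wrist_force: [0.1, 0.6, 0.3]
gripper_width: 0.1
```

```bash
python3 - <<'E'
from h import *
o=robot.get_obs();print(o["time"],o["tcp_pos"],o["tool_rot"],o["wrist_force"])
f=robot.grab_frame("wrist");cv2.imwrite("pics/w1.png",f)
for q in("hatch_hinge","hatch_edge","bolt_tab"):
    print(q,robot.landmark_of(q,"wrist")[:3])
print(proj("wrist",[[727,-13,170],[730,-103,170],[727,77,170],[655,-13,285],[625,121,216]]))
E
```

```text
3.0 [562.56936876 -19.87775832 399.97736359] [ 0.00128513 -0.0033063   0.9999922  -0.00173575] [0.06686365 0.62693858 0.33405435]
hatch_hinge [{'uv': [320.5, 37.1], 'conf': 0.73}]
hatch_edge [{'uv': [315.7, 367.6], 'conf': 0.59}, {'uv': [190.9, 53.8], 'conf': 0.56}]
bolt_tab [{'uv': [468.8, 267.4], 'conf': 0.68}]
[[311.4073459  324.41681808]
 [234.20657137 324.99896832]
 [388.57251109 325.02161006]
 [311.4095738  350.79328983]
 [457.26422088 269.20493446]]
```

View pics/w1.png

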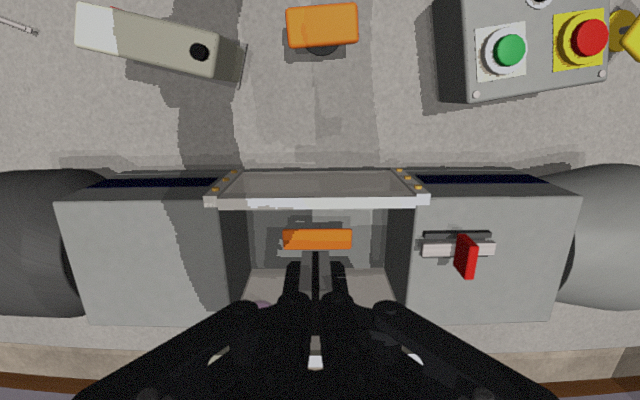

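```bash
python3 - <<'E'
from h import *
np.set_printoptions(suppress=True,precision=1)
f=cv2.imread("pics/w1.png")[180:340,380:580];cv2.imwrite("pics/w1c.png",cv2.resize(f,None,fx=4,fy=3.7,interpolation=cv2.INTER_CUBIC))
for uv,z in(((468.8,267.4),216),((423,250),188),((495,243),188),((205,200),170),((430,200),170),((88,323),170),((551,318),170),((57,200),170),((581,195),170)): print(uv,onz("wrist",uv,z))
print(tri(ray("wrist",(468.8,267.4)),ray("top",(265.3,172.9))))
E
```

```text
(468.8, 267.4) [623.1 131.7 216. ]
(423, 250) [619.7  97.  188. ]
(495, 243) [611.4 169.9 188. ]
(205, 200) [ 576.9 -121.8  170. ]
(430, 200) [573. 104. 170.]
(88, 323) [ 735.3 -281.9  170. ]
(551, 318) [719.4 275.  170. ]
(57, 200) [ 579.5 -279.5  170. ]
(581, 195) [564.7 264.9 170. ]
(array([619.8, 122.4, 227.2]), np.float64(8.678509867411545))
```

View pics/w1c.png

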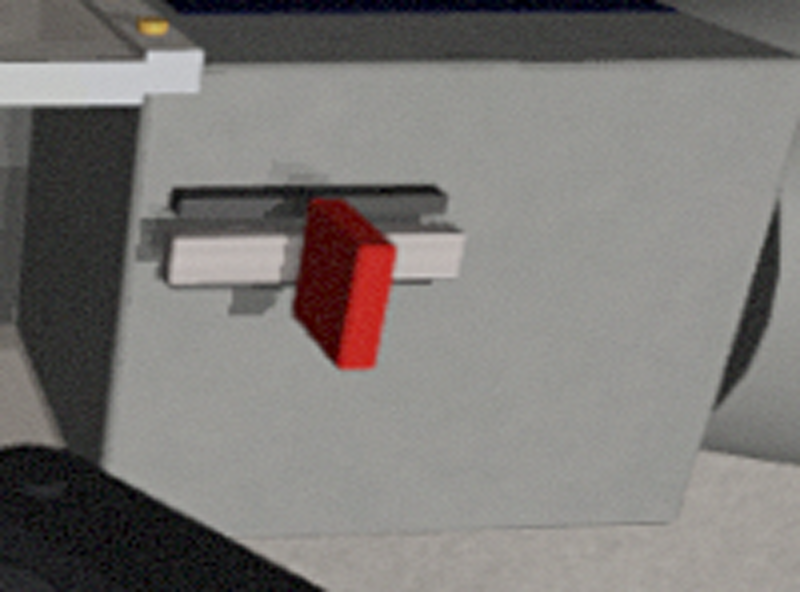

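```bash
python3 - <<'E'
from h import *
np.set_printoptions(suppress=True,precision=1)
o=robot.get_obs();print(o["time"],o["tcp_pos"],o["tool_rot"],o["qvel"])
i=robot.camera_info("wrist")
f=robot.grab_frame("wrist");cv2.imwrite("pics/w2.png",f)
r=robot.landmark_of("bolt_tab","wrist");print(r)
a=ray("wrist",r[0]["uv"],i);print(a[0]+a[1]*(216-a[0][2])/a[1][2])
f=robot.grab_frame("wrist")
o=robot.get_obs();print(o["time"],o["tcp_pos"])
for q in("hatch_edge","hatch_hinge","bolt_tab","start_button_top","control_box"):
  for c in("wrist","top","scene"):
    if c!="wrist": robot.grab_frame(c)
    for x in robot.landmark_of(q,c)[:2]: print(q,c,x, onz(c,x["uv"],{"bolt_tab":216,"start_button_top":114,"hatch_edge":285,"control_box":0}.get(q,170)))
E
```

```text
3.2 [559.7 -11.9 400.2] [-0. -0.  1.  0.] [-0. -0. -0.  0.  0.  0.  0.]
[{'uv': [460.9, 271.2], 'conf': 0.86}]
[627.1 124.8 216. ]
3.35 [559.7 -11.8 400.4]
hatch_edge wrist {'uv': [305.1, 371.2], 'conf': 0.63} [675.9 -17.7 285. ]
hatch_edge top {'uv': [306.3, 159.6], 'conf': 0.87} [654.  -11.3 285. ]
hatch_edge scene {'uv': [370.2, 167.5], 'conf': 0.61} [658.3  -2.  285. ]
hatch_hinge wrist {'uv': [500.7, 54.5], 'conf': 0.34} [436.5 150.1 170. ]
hatch_hinge top {'uv': [310.9, 146.8], 'conf': 0.96} [719.5 -22.3 170. ]
hatch_hinge scene {'uv': [382.1, 212.7], 'conf': 0.66} [719.7 -23.9 170. ]
bolt_tab wrist {'uv': [456.4, 271.4], 'conf': 0.94} [628.1 118.9 216. ]
bolt_tab top {'uv': [265.4, 171.0], 'conf': 0.64} [631.  120.6 216. ]
start_button_top wrist {'uv': [501.1, 52.8], 'conf': 0.96} [427.4 180.9 114. ]
start_button_top top {'uv': [248.0, 231.2], 'conf': 0.37} [443.7 189.5 114. ]
start_button_top scene {'uv': [338.3, 151.8], 'conf': 0.58} [432.5 185.1 114. ]
control_box wrist {'uv': [484.0, 52.9], 'conf': 0.57} [412.9 219.1   0. ]
control_box top {'uv': [243.5, 242.9], 'conf': 0.84} [405.1 224.    0. ]
control_box top {'uv': [310.5, 145.4], 'conf': 0.67} [763.3 -16.7   0. ]
control_box scene {'uv': [335.6, 171.3], 'conf': 0.73} [408.6 207.8   0. ]
```

View pics/w2.png

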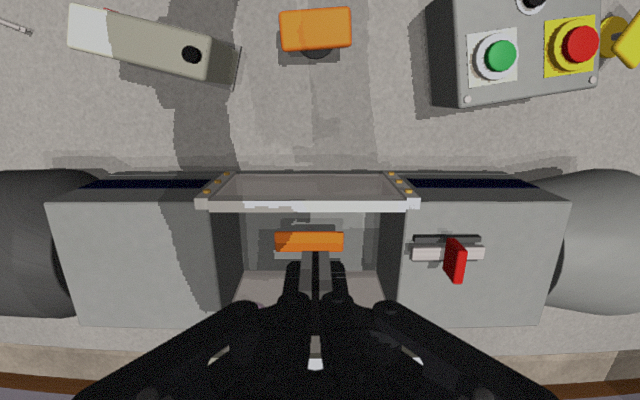

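Emit:
{"api": "jog_arm", "payload": {"increments": [{"translation":[1.5,-0.3,0.5],"gripper":0},{"translation":[4,-0.3,1],"gripper":0},{"translation":[7,-0.3,1],"gripper":0},{"translation":[10,-0.3,1],"gripper":0},{"translation":[12.5,-0.3,1],"gripper":0},{"translation":[14,-0.3,1],"gripper":0},{"translation":[15,-0.3,1],"gripper":0},{"translation":[15,-0.3,0],"gripper":0},{"translation":[15,-0.3,-1],"gripper":0},{"translation":[15,-0.3,-2.5],"gripper":0},{"translation":[15,-0.3,-3.3],"gripper":0},{"translation":[15,-0.3,-3.3],"gripper":0}]}}

```text
schema error: expected keys translation, roll, gripper
```

```bash
python3 - <<'E'
from h import *
np.set_printoptions(suppress=True,precision=1)
for c in("scene","top"):
    f=robot.grab_frame(c);f=f[120:300,230:500];cv2.imwrite(f"pics/{c}2.png",cv2.resize(f,None,fx=2.9,fy=2.9,interpolation=cv2.INTER_CUBIC))
o=robot.get_obs();p=o["tcp_pos"];print(o["time"],p,o["wrist_force"])
for a in np.arange(1.3,-0.01,-.1):
    r=125;t=np.array([724-r*np.cos(a)+8*np.sin(a)+11,-15.5,243+r*np.sin(a)+8*np.cos(a)]);print(round(a,2),t,((t-p)/10).round(2))
E
```

```text
4.7 [560.2 -13.2 400.3] [ 0.2 -0.5  0.2]
1.3 [709.3 -15.5 365.6] [14.9 -0.2 -3.5]
1.2 [697.2 -15.5 362.4] [13.7 -0.2 -3.8]
1.1 [685.4 -15.5 358. ] [12.5 -0.2 -4.2]
1.0 [674.2 -15.5 352.5] [11.4 -0.2 -4.8]
0.9 [663.6 -15.5 345.9] [10.3 -0.2 -5.4]
0.8 [653.7 -15.5 338.2] [ 9.3 -0.2 -6.2]
0.7 [644.5 -15.5 329.6] [ 8.4 -0.2 -7.1]
0.6 [636.4 -15.5 320.2] [ 7.6 -0.2 -8. ]
0.5 [629.1 -15.5 309.9] [ 6.9 -0.2 -9. ]
0.4 [623.  -15.5 299. ] [  6.3  -0.2 -10.1]
0.3 [617.9 -15.5 287.6] [  5.8  -0.2 -11.3]
0.2 [614.1 -15.5 275.7] [  5.4  -0.2 -12.5]
0.1 [611.4 -15.5 263.4] [  5.1  -0.2 -13.7]
-0.0 [610.  -15.5 251. ] [  5.   -0.2 -14.9]
```

View pics/scene2.png

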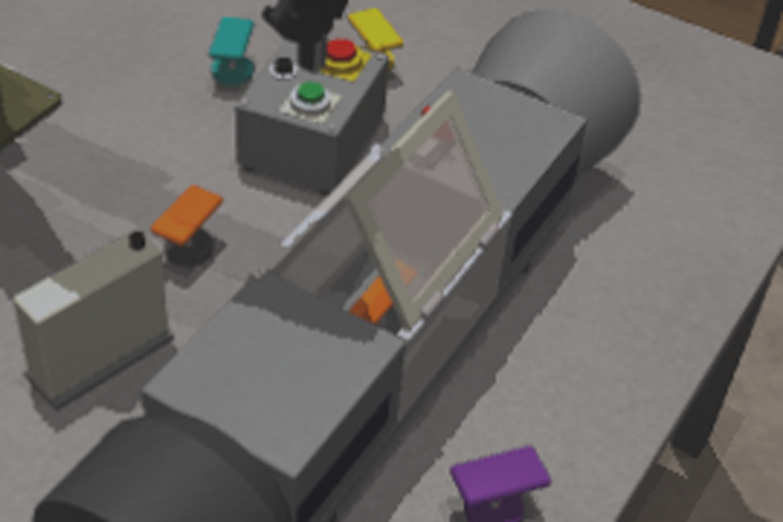

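The call was refused because every row needs a roll. The hatch hasn't moved and is still open. I'll send it again with the rolls included.

Emit:
{"api": "jog_arm", "payload": {"increments": [{"translation":[1.5,-0.2,0.5],"roll":0,"gripper":0},{"translation":[4,-0.2,1],"roll":0,"gripper":0},{"translation":[7,-0.2,1],"roll":0,"gripper":0},{"translation":[10,-0.2,1],"roll":0,"gripper":0},{"translation":[12.5,-0.2,1],"roll":0,"gripper":0},{"translation":[14,-0.2,1],"roll":0,"gripper":0},{"translation":[15,-0.2,1],"roll":0,"gripper":0},{"translation":[15,-0.2,0.5],"roll":0,"gripper":0},{"translation":[15,-0.2,-1],"roll":0,"gripper":0},{"translation":[15,-0.2,-2.5],"roll":0,"gripper":0},{"translation":[15,-0.2,-3.3],"roll":0,"gripper":0},{"translation":[15,-0.2,-3.3],"roll":0,"gripper":0}]}}

```text
time: 5.7
tcp_pos: [708.5, -15.3, 364.8]
tool_rot: [-0.002, -0.008, 1.0, 0.0]
wrist_force: [0.1, 0.6, 0.1]
gripper_width: 0.1
```

```bash
python3 - <<'E'
from h import *
np.set_printoptions(suppress=True,precision=2)
f=robot.grab_frame("scene");f=f[80:260,260:500];cv2.imwrite("pics/s3.png",cv2.resize(f,None,fx=3.2,fy=3.2,interpolation=cv2.INTER_CUBIC))
o=robot.get_obs();p=o["tcp_pos"];print(o["time"],p,o["wrist_force"])
for a in np.arange(1.3,-0.01,-.05):
    r=125;t=np.array([724-r*np.cos(a)+8*np.sin(a)+11,-15.5,243+r*np.sin(a)+8*np.cos(a)]);print(round(a,2),t,((t-p)/10).round(2))
E
```

```text
5.75 [709.27 -15.32 366.35] [ 0.  -0.  -0.3]
1.3 [709.27 -15.5  365.58] [ 0.   -0.02 -0.08]
1.25 [703.18 -15.5  364.15] [-0.61 -0.02 -0.22]
1.2 [697.16 -15.5  362.4 ] [-1.21 -0.02 -0.39]
1.15 [691.24 -15.5  360.36] [-1.8  -0.02 -0.6 ]
1.1 [685.43 -15.5  358.03] [-2.38 -0.02 -0.83]
1.05 [679.74 -15.5  355.41] [-2.95 -0.02 -1.09]
1.0 [674.19 -15.5  352.51] [-3.51 -0.02 -1.38]
0.95 [668.8  -15.5  349.33] [-4.05 -0.02 -1.7 ]
0.9 [663.57 -15.5  345.89] [-4.57 -0.02 -2.05]
0.85 [658.51 -15.5  342.19] [-5.08 -0.02 -2.42]
0.8 [653.65 -15.5  338.24] [-5.56 -0.02 -2.81]
0.75 [648.99 -15.5  334.06] [-6.03 -0.02 -3.23]
0.7 [644.55 -15.5  329.65] [-6.47 -0.02 -3.67]
0.65 [640.33 -15.5  325.02] [-6.89 -0.02 -4.13]
0.6 [636.35 -15.5  320.18] [-7.29 -0.02 -4.62]
0.55 [632.62 -15.5  315.16] [-7.67 -0.02 -5.12]
0.5 [629.14 -15.5  309.95] [-8.01 -0.02 -5.64]
0.45 [625.92 -15.5  304.57] [-8.33 -0.02 -6.18]
0.4 [622.98 -15.5  299.05] [-8.63 -0.02 -6.73]
0.35 [620.32 -15.5  293.38] [-8.89 -0.02 -7.3 ]
0.3 [617.95 -15.5  287.58] [-9.13 -0.02 -7.88]
0.25 [615.87 -15.5  281.68] [-9.34 -0.02 -8.47]
0.2 [614.08 -15.5  275.67] [-9.52 -0.02 -9.07]
0.15 [612.6  -15.5  269.59] [-9.67 -0.02 -9.68]
0.1 [611.42 -15.5  263.44] [ -9.78  -0.02 -10.29]
0.05 [610.56 -15.5  257.24] [ -9.87  -0.02 -10.91]
-0.0 [610.  -15.5 251. ] [ -9.93  -0.02 -11.54]
```

View pics/s3.png

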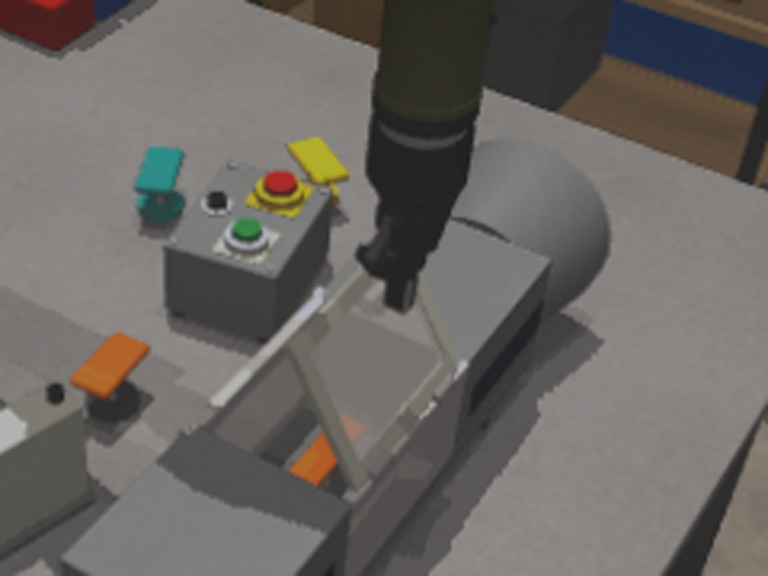

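Emit:
{"api": "jog_arm", "payload": {"increments": [{"translation":[-0.5,0,-0.2],"roll":0,"gripper":0},{"translation":[-1.0,0,-0.32],"roll":0,"gripper":0},{"translation":[-1.5,0,-0.5],"roll":0,"gripper":0},{"translation":[-1.9,0,-0.65],"roll":0,"gripper":0},{"translation":[-2.25,0,-0.78],"roll":0,"gripper":0},{"translation":[-2.6,0,-0.93],"roll":0,"gripper":0},{"translation":[-2.95,0,-1.09],"roll":0,"gripper":0},{"translation":[-3.3,0,-1.27],"roll":0,"gripper":0},{"translation":[-3.65,0,-1.46],"roll":0,"gripper":0},{"translation":[-4.0,0,-1.67],"roll":0,"gripper":0},{"translation":[-4.3,0,-1.86],"roll":0,"gripper":0},{"translation":[-4.57,0,-2.05],"roll":0,"gripper":0}]}}

```text
time: 6.75
tcp_pos: [663.3, -15.6, 345.7]
tool_rot: [-0.001, -0.008, 1.0, 0.0]
wrist_force: [1.2, -0.3, 1.3]
gripper_width: 0.4
```

```bash
cat > st.py <<'E'
from h import *
import sys
np.set_printoptions(suppress=True,precision=2)
n=sys.argv[1]
f=robot.grab_frame("scene");f=f[80:260,260:500];cv2.imwrite(f"pics/{n}.png",cv2.resize(f,None,fx=3.2,fy=3.2,interpolation=cv2.INTER_CUBIC))
o=robot.get_obs();p=o["tcp_pos"];print(o["time"],p,o["wrist_force"])
E
python3 st.py s4
```

```text
6.8 [662.72 -15.58 345.28] [ 0.1  -0.59  0.06]
```

View pics/s4.png

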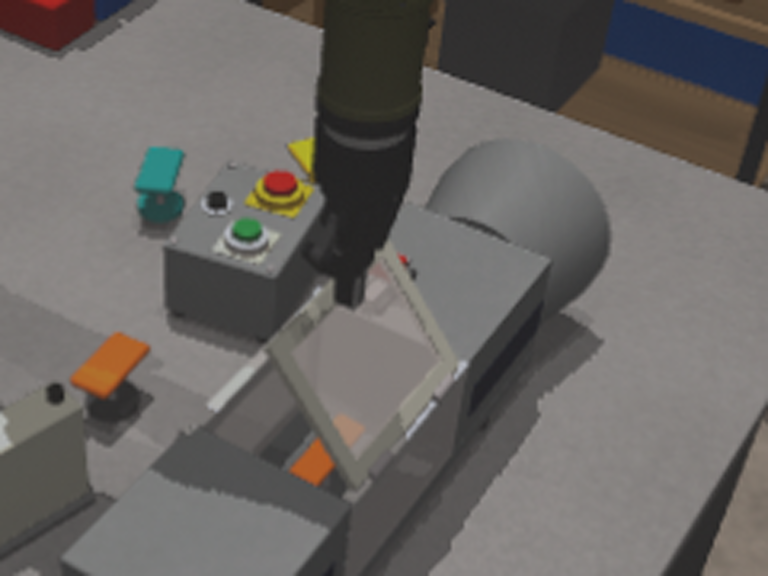

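Emit:
{"api": "jog_arm", "payload": {"increments": [{"translation":[-0.2,0,-0.15],"roll":0,"gripper":0},{"translation":[-0.5,0,-0.37],"roll":0,"gripper":0},{"translation":[-0.8,0,-0.63],"roll":0,"gripper":0},{"translation":[-1.1,0,-0.88],"roll":0,"gripper":0},{"translation":[-1.37,0,-1.12],"roll":0,"gripper":0},{"translation":[-1.67,0,-1.42],"roll":0,"gripper":0},{"translation":[-1.97,0,-1.73],"roll":0,"gripper":0},{"translation":[-2.24,0,-2.03],"roll":0,"gripper":0},{"translation":[-2.52,0,-2.35],"roll":0,"gripper":0},{"translation":[-2.8,0,-2.72],"roll":0,"gripper":0},{"translation":[-3.1,0,-3.14],"roll":0,"gripper":0},{"translation":[-3.36,0,-3.54],"roll":0,"gripper":0}]}}

```text
time: 7.8
tcp_pos: [628.7, -15.7, 309.4]
tool_rot: [-0.002, -0.008, 1.0, -0.0]
wrist_force: [0.7, -2.1, 0.3]
gripper_width: 0.4
```

```bash
python3 st.py s5
```

```text
7.85 [627.78 -15.52 308.5 ] [ 1.18 -0.5  -0.69]
```

View pics/s5.png

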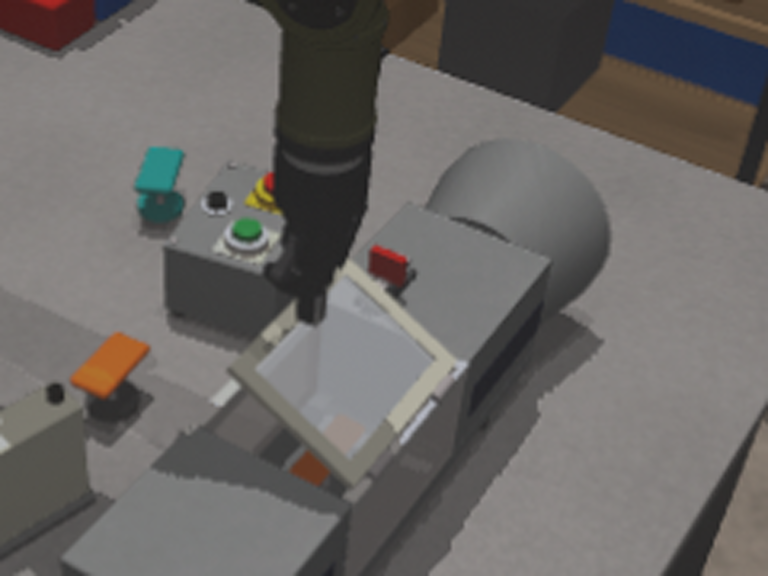

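Emit:
{"api": "jog_arm", "payload": {"increments": [{"translation":[-0.15,0,-0.3],"roll":0,"gripper":0},{"translation":[-0.33,0,-0.65],"roll":0,"gripper":0},{"translation":[-0.5,0,-1.0],"roll":0,"gripper":0},{"translation":[-0.66,0,-1.33],"roll":0,"gripper":0},{"translation":[-0.82,0,-1.68],"roll":0,"gripper":0},{"translation":[-0.96,0,-2.02],"roll":0,"gripper":0},{"translation":[-1.08,0,-2.35],"roll":0,"gripper":0},{"translation":[-1.19,0,-2.68],"roll":0,"gripper":0},{"translation":[-1.29,0,-3.0],"roll":0,"gripper":0},{"translation":[-1.37,0,-3.28],"roll":0,"gripper":0},{"translation":[-1.44,0,-3.56],"roll":0,"gripper":0},{"translation":[-1.5,0,-3.8],"roll":0,"gripper":0}]}}

```text
time: 8.85
tcp_pos: [612.6, -15.5, 270.2]
tool_rot: [-0.003, -0.008, 1.0, 0.0]
wrist_force: [-0.4, -0.6, 2.0]
gripper_width: 0.1
```

```bash
python3 st.py s6
```

```text
8.9 [612.44 -15.49 269.79] [ 0.03 -1.67  0.4 ]
```

View pics/s6.png

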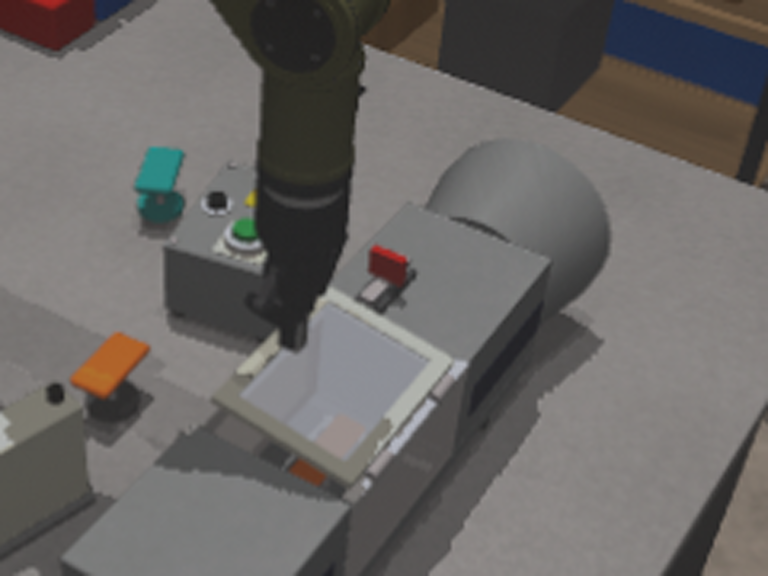

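Emit:
{"api": "jog_arm", "payload": {"increments": [{"translation":[-0.04,0,-0.15],"roll":0,"gripper":0},{"translation":[-0.08,0,-0.32],"roll":0,"gripper":0},{"translation":[-0.11,0,-0.5],"roll":0,"gripper":0},{"translation":[-0.14,0,-0.67],"roll":0,"gripper":0},{"translation":[-0.17,0,-0.83],"roll":0,"gripper":0},{"translation":[-0.2,0,-0.98],"roll":0,"gripper":0},{"translation":[-0.2,0,-1.12],"roll":0,"gripper":0},{"translation":[-0.22,0,-1.25],"roll":0,"gripper":0},{"translation":[-0.23,0,-1.37],"roll":0,"gripper":0},{"translation":[-0.23,0,-1.48],"roll":0,"gripper":0},{"translation":[-0.23,0,-1.59],"roll":0,"gripper":0},{"translation":[-0.23,0,-1.7],"roll":0,"gripper":0}]}}

```text
time: 9.9
tcp_pos: [610.0, -15.4, 252.7]
tool_rot: [-0.004, -0.008, 1.0, 0.0]
wrist_force: [1.2, 0.0, 2.0]
gripper_width: -0.0
```

Emit:
{"api": "jog_arm", "payload": {"increments": [{"translation":[0,0,-0.08],"roll":0,"gripper":0},{"translation":[0,0,-0.16],"roll":0,"gripper":0},{"translation":[0,0,-0.22],"roll":0,"gripper":0},{"translation":[0,0,-0.28],"roll":0,"gripper":0}]}}

```text
time: 10.23
tcp_pos: [609.9, -15.4, 250.6]
tool_rot: [-0.004, -0.008, 1.0, 0.0]
wrist_force: [-2.5, -0.1, 11.2]
gripper_width: -0.3
```

```bash
python3 st.py s7
```

```text
10.2833 [609.93 -15.43 250.7 ] [-2.24 -1.04  5.77]
```

View pics/s7.png

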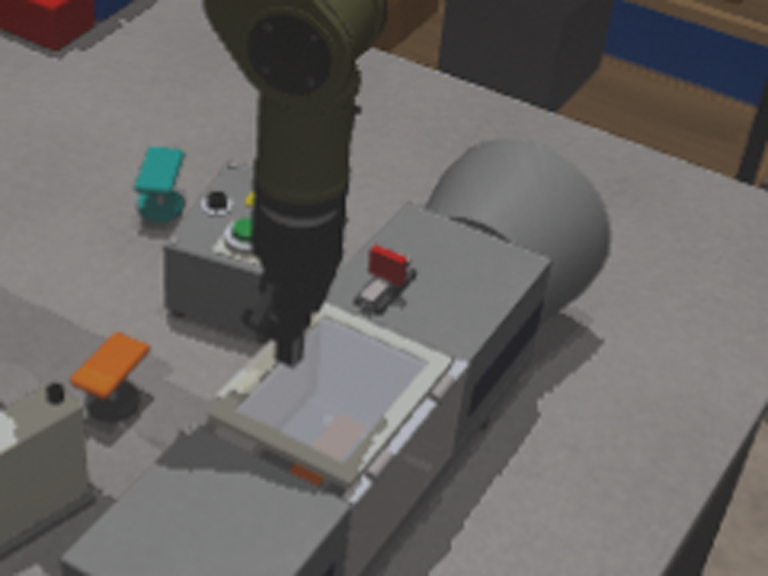

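Emit:
{"api": "jog_arm", "payload": {"increments": [{"translation":[0,0,-0.12],"roll":0,"gripper":0},{"translation":[0,0,-0.2],"roll":0,"gripper":0},{"translation":[0,0,-0.2],"roll":0,"gripper":0}]}}

```text
time: 10.53
tcp_pos: [609.9, -15.4, 250.6]
tool_rot: [-0.003, -0.008, 1.0, -0.0]
wrist_force: [-3.2, -0.2, 14.9]
gripper_width: -0.3
```

Emit:
{"api": "jog_arm", "payload": {"increments": [{"translation":[0,0,1.5],"roll":0,"gripper":0},{"translation":[0,0,4.5],"roll":0,"gripper":0},{"translation":[0.3,1,7],"roll":0,"gripper":0},{"translation":[0.8,4,8],"roll":0,"gripper":0},{"translation":[1.2,7,8],"roll":0,"gripper":0},{"translation":[1.7,10,8],"roll":0,"gripper":0},{"translation":[1.7,13,8],"roll":0,"gripper":0},{"translation":[1.7,16,8],"roll":0,"gripper":0},{"translation":[1.7,17.5,8],"roll":0,"gripper":0},{"translation":[1.7,17.5,8],"roll":0,"gripper":0}]}}

```text
time: 11.37
tcp_pos: [625.6, 165.3, 330.1]
tool_rot: [-0.004, -0.012, 1.0, 0.002]
wrist_force: [-0.6, 0.3, -0.6]
gripper_width: -0.0
```

```bash
python3 st.py s8; python3 - <<'E'
from h import *
i=robot.camera_info("wrist");f=robot.grab_frame("wrist");cv2.imwrite("pics/w3.png",f)
print(robot.landmark_of("bolt_tab","wrist"),proj("wrist",[627,121,216]),robot.get_obs()["tcp_pos"])
r=robot.landmark_of("bolt_tab","wrist")
if r: print(onz("wrist",r[0]["uv"],216))
f=robot.grab_frame("top");r=robot.landmark_of("bolt_tab","top");print(r)
if r: print(onz("top",r[0]["uv"],216))
f=f[90:310,170:470];cv2.imwrite("pics/t3.png",cv2.resize(f,None,fx=2.6,fy=2.6,interpolation=cv2.INTER_CUBIC))
E
```

```text
11.4167 [626.17 161.58 330.13] [ 0.85 -1.62 -0.45]
[{'uv': [255.0, 231.1], 'conf': 0.59}] [[258.74382254 234.61435056]] [626.98926044 157.31535778 330.24650695]
[624.81397554 118.11616558 216.        ]
[{'uv': [263.9, 171.9], 'conf': 0.49}]
[628.09695946 125.36920002 216.        ]
```

View pics/s8.png

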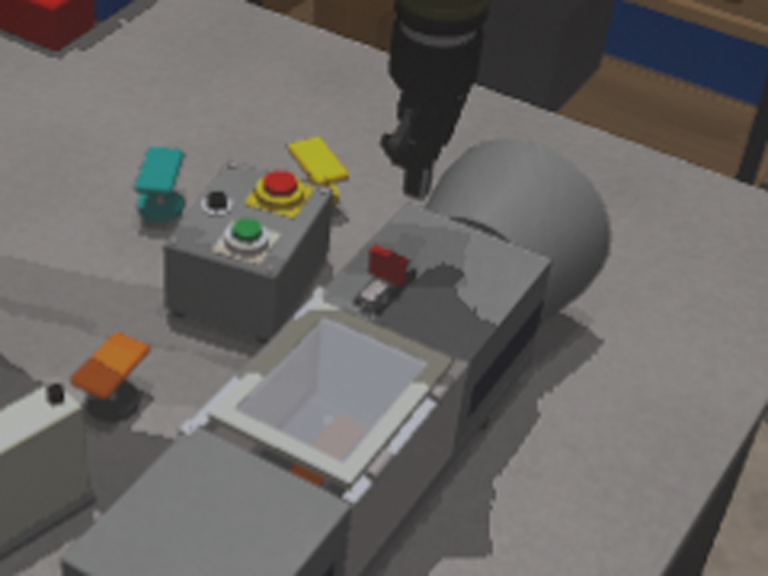

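View pics/w3.png

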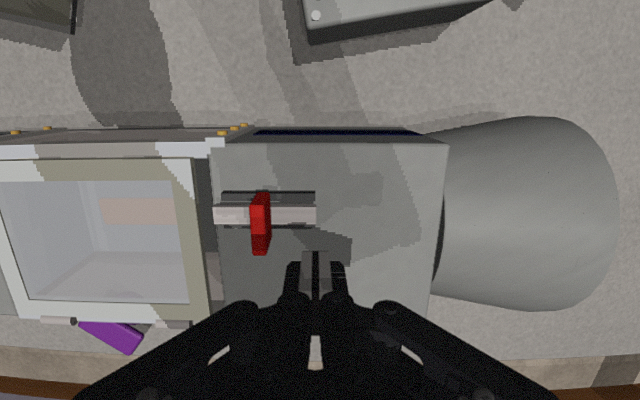

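View pics/t3.png

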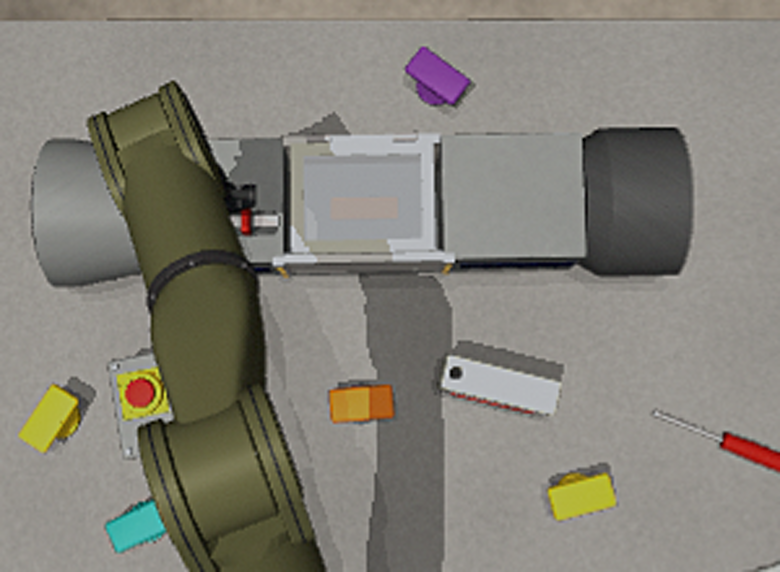

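The hatch now lies flat and shut, and the tab is confirmed near (626,121). Next I'll lower the fingertips to the left of it.

Emit:
{"api": "jog_arm", "payload": {"increments": [{"translation":[0,0.3,-1.5],"roll":0,"gripper":0},{"translation":[0,0.3,-3],"roll":0,"gripper":0},{"translation":[0,0.3,-4.5],"roll":0,"gripper":0},{"translation":[0,0.3,-5.6],"roll":0,"gripper":0},{"translation":[0,0.2,-6.2],"roll":0,"gripper":0},{"translation":[0,-0.2,-6.2],"roll":0,"gripper":0},{"translation":[0,-0.7,-6.2],"roll":0,"gripper":0},{"translation":[0,-1.1,-6.2],"roll":0,"gripper":0},{"translation":[0,-1.5,-6.2],"roll":0,"gripper":0},{"translation":[0,-1.9,-6.2],"roll":0,"gripper":0},{"translation":[0,-2.3,-6.2],"roll":0,"gripper":0}]}}

```text
time: 12.58
tcp_pos: [627.9, 134.4, 269.5]
tool_rot: [-0.002, -0.006, 1.0, -0.0]
wrist_force: [1.7, 1.6, 1.0]
gripper_width: 0.1
```

```bash
python3 st.py s9; python3 - <<'E'
from h import *
f=robot.grab_frame("wrist");cv2.imwrite("pics/w4.png",f)
E
```

```text
12.6333 [627.92 133.01 269.36] [-0.01  0.37  1.57]
```

View pics/w4.png

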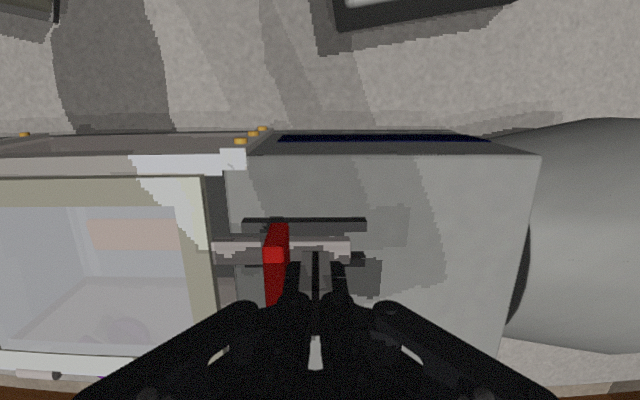

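View pics/s9.png

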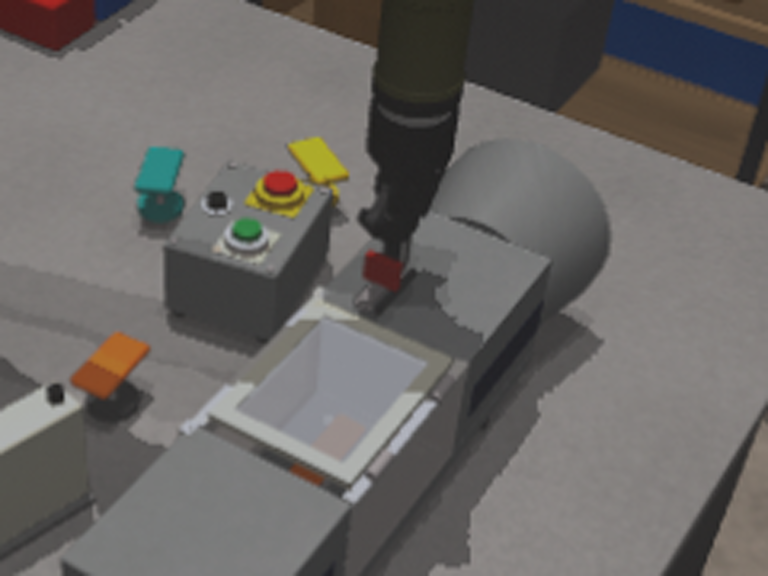

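Emit:
{"api": "jog_arm", "payload": {"increments": [{"translation":[0,-0.3,0],"roll":0,"gripper":0},{"translation":[0,-0.6,0],"roll":0,"gripper":0},{"translation":[0,-0.9,0],"roll":0,"gripper":0},{"translation":[0,-1.2,0],"roll":0,"gripper":0},{"translation":[0,-1.5,0],"roll":0,"gripper":0},{"translation":[0,-1.8,0],"roll":0,"gripper":0},{"translation":[0,-2.1,0],"roll":0,"gripper":0},{"translation":[0,-2.3,0],"roll":0,"gripper":0}]}}

```text
time: 13.35
tcp_pos: [627.8, 110.1, 269.2]
tool_rot: [-0.002, -0.006, 1.0, -0.001]
wrist_force: [-0.3, 6.2, -0.5]
gripper_width: -0.1
```

Emit:
{"api": "jog_arm", "payload": {"increments": [{"translation":[0,-0.15,0],"roll":0,"gripper":0},{"translation":[0,-0.3,0],"roll":0,"gripper":0},{"translation":[0,-0.4,0],"roll":0,"gripper":0}]}}

```text
time: 13.6
tcp_pos: [627.8, 109.6, 269.3]
tool_rot: [-0.002, -0.007, 1.0, 0.002]
wrist_force: [0.6, 10.4, -1.6]
gripper_width: 0.1
```

Emit:
{"api": "jog_arm", "payload": {"increments": [{"translation":[0,-0.3,0],"roll":0,"gripper":0},{"translation":[0,-0.6,0],"roll":0,"gripper":0},{"translation":[0,-0.6,0],"roll":0,"gripper":0}]}}

```text
time: 13.85
tcp_pos: [627.6, 109.0, 269.4]
tool_rot: [-0.001, -0.009, 1.0, 0.006]
wrist_force: [1.0, 10.2, -1.0]
gripper_width: -0.0
```

Emit:
{"api": "jog_arm", "payload": {"increments": [{"translation":[0,0.8,0],"roll":0,"gripper":0},{"translation":[0,2,0],"roll":0,"gripper":0},{"translation":[0,3,1],"roll":0,"gripper":0},{"translation":[0,3.2,3.5],"roll":0,"gripper":0},{"translation":[0,3.2,6],"roll":0,"gripper":0},{"translation":[0,3.2,6.5],"roll":0,"gripper":0},{"translation":[0,3.2,6.5],"roll":0,"gripper":0}]}}

```text
time: 14.43
tcp_pos: [628.7, 141.4, 337.3]
tool_rot: [0.001, -0.009, 1.0, 0.007]
wrist_force: [0.2, -0.5, -0.4]
gripper_width: 0.2
```

```bash
python3 st.py s10; python3 - <<'E'
from h import *
f=robot.grab_frame("wrist");cv2.imwrite("pics/w5.png",f)
r=robot.landmark_of("bolt_tab","wrist");print(r)
if r: print(onz("wrist",r[0]["uv"],216))
E
```

```text
14.4833 [627.82 141.03 335.44] [-0.    0.6  -0.65]
[]
```

View pics/w5.png

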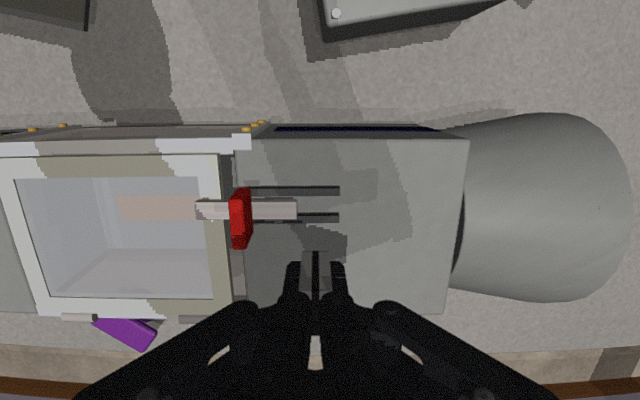

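View pics/s10.png

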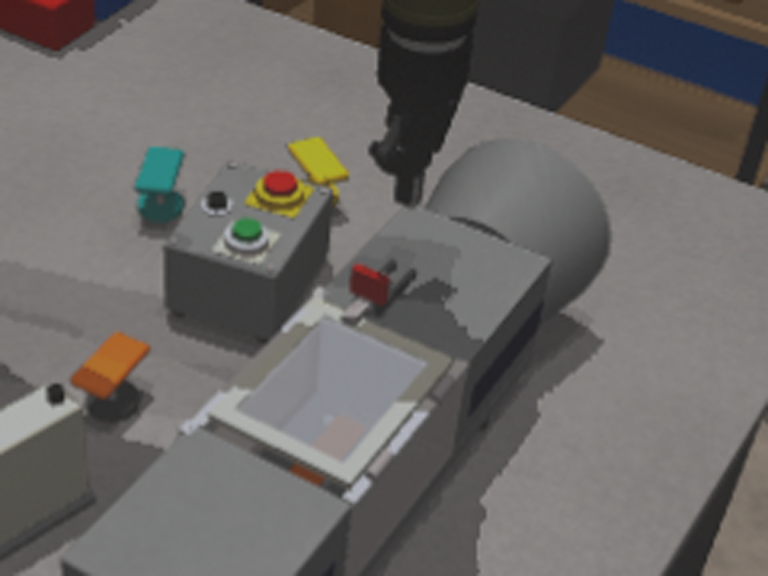

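```bash
python3 - <<'E'
from h import *
np.set_printoptions(suppress=True,precision=1)
f=cv2.imread("pics/w5.png")[160:280,170:350];cv2.imwrite("pics/w5c.png",cv2.resize(f,None,fx=4.4,fy=4.4,interpolation=cv2.INTER_CUBIC))
for uv in((196,209),(297,209)):print(onz("wrist",uv,188))
print("pred tab y=86:",proj("wrist",[[609,86,216],[645,86,216],[627,81,216],[627,91,216],[627,49,188],[627,123,188]]), robot.get_obs()["tcp_pos"])
print("green",proj("wrist",[428,181,114]))
E
```

```text
[621.6  55.8 188. ]
[620.7 128.9 188. ]
pred tab y=86: [[226.5 205.6]
 [230.5 257. ]
 [220.8 231.9]
 [236.3 232.1]
 [187.6 215.8]
 [288.9 217.1]] [626.9 140.7 333.5]
green [[367.8 -52.7]]
```

View pics/w5c.png

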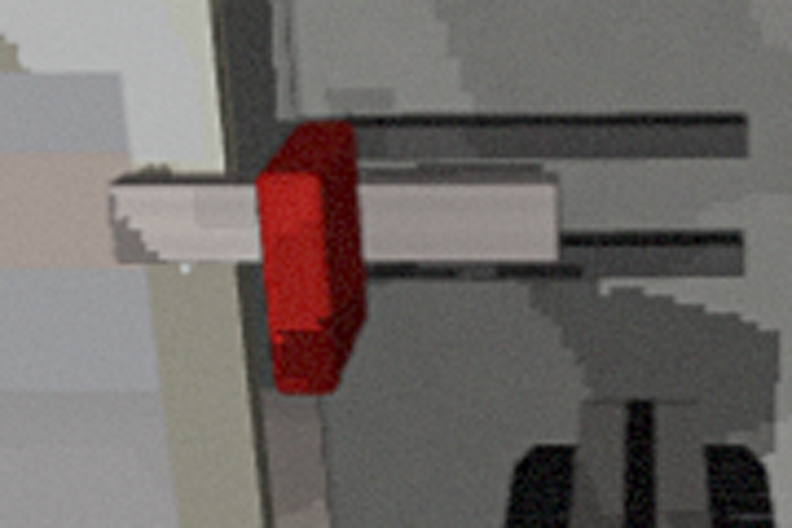

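```bash
python3 - <<'E'
from h import *
np.set_printoptions(suppress=True,precision=1)
i=robot.camera_info("wrist");print(robot.get_obs()["tcp_pos"])
f=robot.grab_frame("wrist");cv2.imwrite("pics/w6.png",f);print(robot.get_obs()["tcp_pos"])
hsv=cv2.cvtColor(f,cv2.COLOR_BGR2HSV)
def red(f,roi):
    h=cv2.cvtColor(f,cv2.COLOR_BGR2HSV);m=((h[...,0]<6)|(h[...,0]>174))&(h[...,1]>170)&(h[...,2]>60)
    x0,y0,x1,y1=roi;ys,xs=np.nonzero(m[y0:y1,x0:x1]);return xs.min()+x0,ys.min()+y0,xs.max()+x0,ys.max()+y0,xs.mean()+x0,ys.mean()+y0
print(red(f,(150,150,350,300)))
w2=cv2.imread("pics/w2.png");print("w2",red(w2,(400,200,520,320)))
w3=cv2.imread("pics/w3.png");print("w3",red(w3,(200,150,320,300)))
t=robot.grab_frame("top");t0=cv2.imread("pics/top0.png");t3=t[150:200,240:300]
for n,x in(("t0",t0),("t",t)):
    r=red(x,(245,155,300,200));print(n,r,onz("top",r[4:],205))
cv2.imwrite("pics/t4.png",cv2.resize(np.vstack([t0[150:200,230:330],t[150:200,230:330]]),None,fx=6,fy=6,interpolation=cv2.INTER_CUBIC))
print(proj("wrist",[[627,86,216],[627,49,188],[627,123,188]]))
E
```

```text
[626.9 140.7 333.5]
[626.9 140.6 333.2]
(np.int64(229), np.int64(191), np.int64(252), np.int64(252), np.float64(239.81478102189783), np.float64(219.6204379562044))
w2 (np.int64(443), np.int64(238), np.int64(466), np.int64(283), np.float64(455.2191011235955), np.float64(260.3230337078652))
w3 (np.int64(249), np.int64(192), np.int64(270), np.int64(255), np.float64(259.6026119402985), np.float64(222.19309701492537))
t0 (np.int64(263), np.int64(168), np.int64(265), np.int64(179), np.float64(264.0), np.float64(173.8235294117647)) [623.7 126.4 205. ]
t (np.int64(273), np.int64(168), np.int64(275), np.int64(178), np.float64(274.06451612903226), np.float64(173.29032258064515)) [625.4  94.3 205. ]
[[228.4 232.4]
 [187.4 216.1]
 [288.8 217.4]]
```

View pics/t4.png

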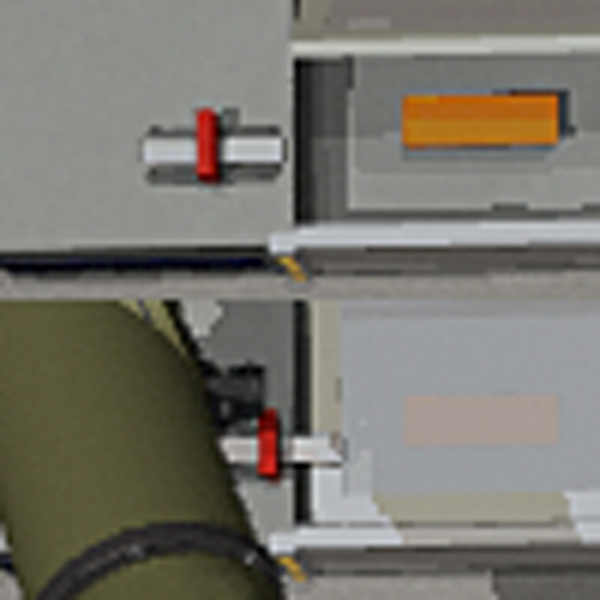

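View pics/w6.png

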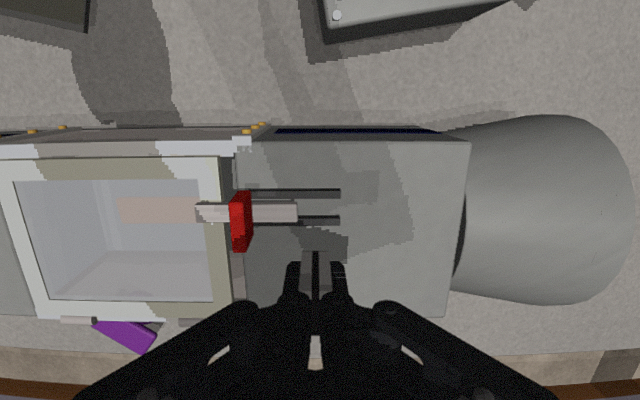

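Emit:
{"api": "jog_arm", "payload": {"increments": [{"translation":[0,0,-2],"roll":0,"gripper":0},{"translation":[0,0,-4],"roll":0,"gripper":0},{"translation":[0,0,-5.8],"roll":0,"gripper":0},{"translation":[0,-0.5,-6.4],"roll":0,"gripper":0},{"translation":[0,-1.2,-6.4],"roll":0,"gripper":0},{"translation":[0,-2,-6.4],"roll":0,"gripper":0},{"translation":[0,-2.6,-6.4],"roll":0,"gripper":0},{"translation":[0,-3.0,-6.4],"roll":0,"gripper":0},{"translation":[0,-3.3,-6.4],"roll":0,"gripper":0},{"translation":[0,-3.6,-6.4],"roll":0,"gripper":0}]}}

```text
time: 15.52
tcp_pos: [627.6, 108.7, 270.4]
tool_rot: [-0.001, -0.01, 1.0, 0.009]
wrist_force: [0.8, 11.6, -1.4]
gripper_width: 0.1
```

Emit:
{"api": "jog_arm", "payload": {"increments": [{"translation":[0,-0.5,0],"roll":0,"gripper":0},{"translation":[0,-1.0,0],"roll":0,"gripper":0},{"translation":[0,-1.0,0],"roll":0,"gripper":0}]}}

```text
time: 15.77
tcp_pos: [627.4, 107.5, 271.1]
tool_rot: [-0.0, -0.013, 1.0, 0.016]
wrist_force: [1.0, 14.5, -4.7]
gripper_width: 0.1
```

Emit:
{"api": "jog_arm", "payload": {"increments": [{"translation":[0,1.0,0],"roll":0,"gripper":0},{"translation":[0,2.5,0],"roll":0,"gripper":0},{"translation":[0,3.5,2],"roll":0,"gripper":0},{"translation":[0,3.5,4.5],"roll":0,"gripper":0},{"translation":[-1.5,3.6,6],"roll":0,"gripper":0},{"translation":[-4,4,6],"roll":0,"gripper":0},{"translation":[-7,5,6],"roll":0,"gripper":0},{"translation":[-10,6,6],"roll":0,"gripper":0},{"translation":[-13,6.5,6],"roll":0,"gripper":0},{"translation":[-15,7,6],"roll":0,"gripper":0},{"translation":[-15,7.3,6],"roll":0,"gripper":0},{"translation":[-15,7.3,6],"roll":0,"gripper":0}]}}

```text
time: 16.77
tcp_pos: [477.0, 181.7, 331.9]
tool_rot: [0.001, -0.014, 1.0, 0.017]
wrist_force: [1.5, 0.1, 0.1]
gripper_width: 0.0
```

```bash
python3 st.py s11; python3 - <<'E'
from h import *
np.set_printoptions(suppress=True,precision=1)
robot.grab_frame("top");robot.grab_frame("top")
i=robot.camera_info("wrist");o=robot.get_obs();print(o["tcp_pos"],o["tool_rot"])
f=robot.grab_frame("wrist");cv2.imwrite("pics/w7.png",f)
for x in robot.landmark_of("start_button_top","wrist"):
    a=ray("wrist",x["uv"],i);print(x,a[0]+a[1]*(114-a[0][2])/a[1][2])
h=cv2.cvtColor(f,cv2.COLOR_BGR2HSV);m=cv2.inRange(h,(50,110,50),(80,255,255));n,l,s,c=cv2.connectedComponentsWithStats(m);k=1+np.argmax(s[1:,4]);print(c[k],s[k]);a=ray("wrist",c[k],i);print(a[0]+a[1]*(114-a[0][2])/a[1][2])
E
```

```text
16.8167 [478.16 181.06 331.79] [ 0.05  0.38 -0.21]
[478.8 180.3 331.4] [ 0. -0.  1.  0.]
{'uv': [307.5, 137.2], 'conf': 0.63} [431.2 179.2 114. ]
[309.  135.7] [292 119  35  34 931]
[429.8 180.5 114. ]
```

View pics/s11.png

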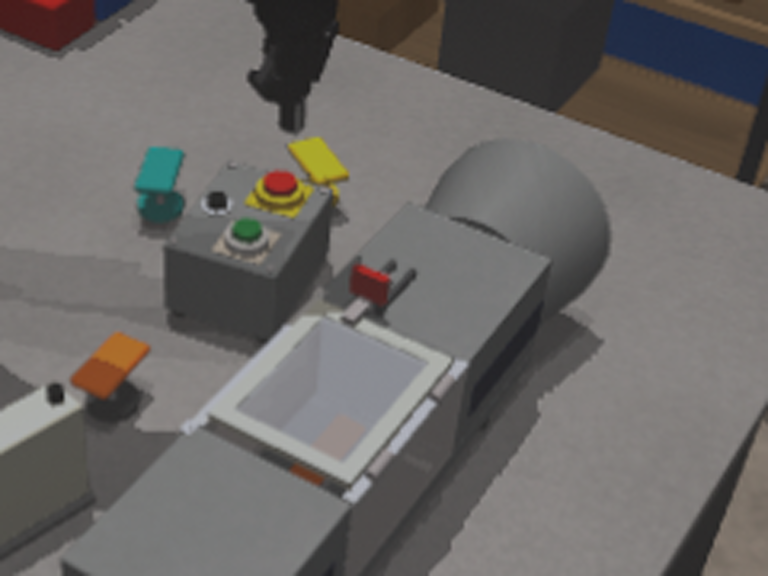

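View pics/w7.png

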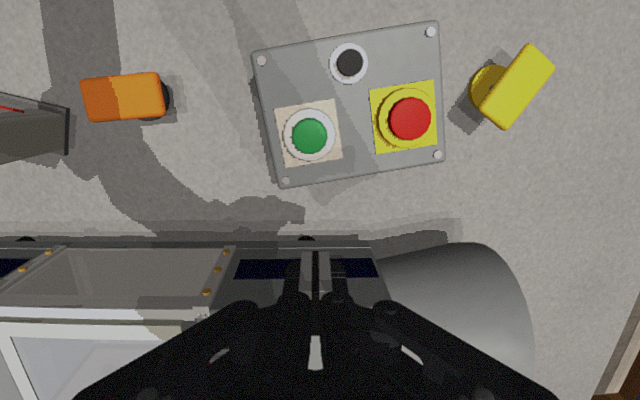

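The hatch is shut and bolted. The green button is at (429.5, 180.5), wrist pixel (309,136), and the red stop is well away at (409,118). I'll move in above the green one.

Emit:
{"api": "jog_arm", "payload": {"increments": [{"translation":[-2,0,0],"roll":0,"gripper":0},{"translation":[-4,0,-1],"roll":0,"gripper":0},{"translation":[-4.9,0,-3],"roll":0,"gripper":0},{"translation":[-4.9,0,-6],"roll":0,"gripper":0},{"translation":[-4.9,0,-9],"roll":0,"gripper":0},{"translation":[-4.9,0,-11.5],"roll":0,"gripper":0},{"translation":[-4.9,0,-13],"roll":0,"gripper":0},{"translation":[-4.9,0,-13.2],"roll":0,"gripper":0},{"translation":[-4.9,0,-13.2],"roll":0,"gripper":0}]}}

```text
time: 17.77
tcp_pos: [429.8, 179.8, 198.2]
tool_rot: [-0.0, -0.011, 1.0, 0.016]
wrist_force: [-0.2, -0.6, 0.2]
gripper_width: -0.2
```

```bash
python3 st.py s12; python3 - <<'E'
from h import *
print(robot.get_obs()["tcp_pos"],robot.get_obs()["tool_rot"]);f=robot.grab_frame("wrist");cv2.imwrite("pics/w8.png",f)
E
```

```text
17.8167 [430.18 180.04 199.12] [-0.5   0.31  0.25]
[430.1803889  180.04104977 199.12181265] [ 5.06894584e-04 -1.14757748e-02  9.99800268e-01  1.63546411e-02]
```

View pics/s12.png

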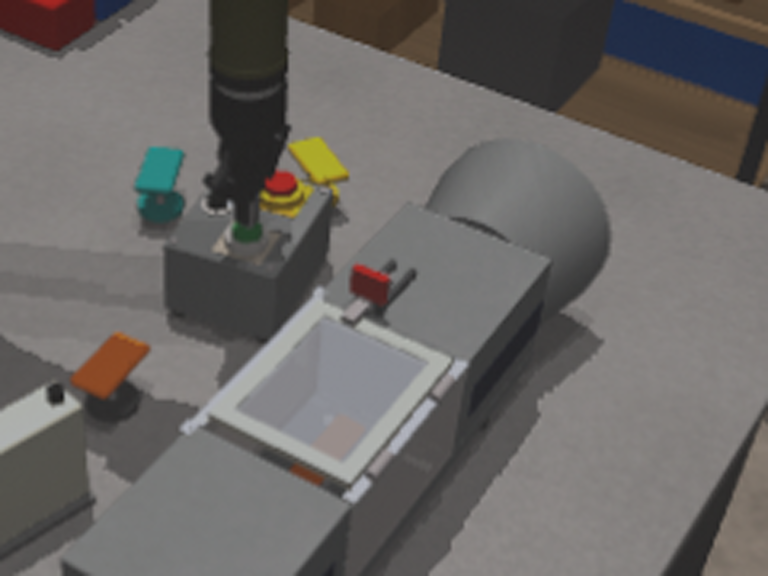

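View pics/w8.png

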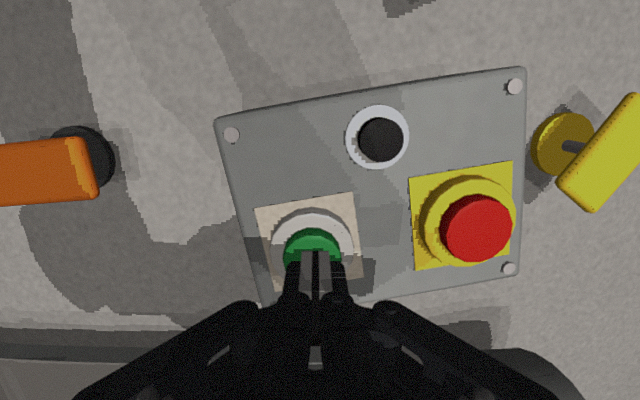

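Emit:
{"api": "jog_arm", "payload": {"increments": [{"translation":[0,0,-0.3],"roll":0,"gripper":0},{"translation":[0,0,-0.6],"roll":0,"gripper":0},{"translation":[0,0,-0.8],"roll":0,"gripper":0},{"translation":[0,0,-1.0],"roll":0,"gripper":0},{"translation":[0,0,-1.2],"roll":0,"gripper":0}]}}

```text
time: 18.28
tcp_pos: [431.4, 180.5, 188.3]
tool_rot: [0.002, -0.011, 1.0, 0.017]
wrist_force: [0.1, -1.8, 25.1]
gripper_width: -0.2
```

Emit:
{"api": "jog_arm", "payload": {"increments": [{"translation":[0,0,-0.2],"roll":0,"gripper":0},{"translation":[0,0,-0.4],"roll":0,"gripper":0},{"translation":[0,0,-0.5],"roll":0,"gripper":0}]}}

```text
time: 18.53
tcp_pos: [431.4, 180.5, 187.4]
tool_rot: [0.004, -0.011, 1.0, 0.017]
wrist_force: [-9.0, -4.5, 67.4]
gripper_width: 0.2
```

Emit:
{"api": "jog_arm", "payload": {"increments": [{"translation":[0,0,0.6],"roll":0,"gripper":0},{"translation":[0,0,1.5],"roll":0,"gripper":0},{"translation":[0,0,3],"roll":0,"gripper":0},{"translation":[0,0,6],"roll":0,"gripper":0},{"translation":[0,0,9],"roll":0,"gripper":0},{"translation":[0,0,12],"roll":0,"gripper":0},{"translation":[1,0,15],"roll":0,"gripper":0},{"translation":[3,0,15],"roll":0,"gripper":0},{"translation":[5,0,15],"roll":0,"gripper":0},{"translation":[5,0,15],"roll":0,"gripper":0},{"translation":[5,0,15],"roll":0,"gripper":0}]}}

```text
time: 19.45
tcp_pos: [481.4, 180.1, 336.9]
tool_rot: [0.004, -0.011, 1.0, 0.017]
wrist_force: [-0.5, 0.1, 0.3]
gripper_width: -0.1
```

```bash
python3 st.py s13; python3 - <<'E'
from h import *
np.set_printoptions(suppress=True,precision=1)
f=robot.grab_frame("wrist");f=robot.grab_frame("wrist");cv2.imwrite("pics/w9.png",f)
t=robot.grab_frame("top");t0=cv2.imread("pics/top0.png")
cv2.imwrite("pics/t9.png",cv2.resize(np.hstack([t0[200:310,170:330],t[200:310,170:330]]),None,fx=2.5,fy=2.5))
E
```

```text
19.5 [480.45 180.21 336.65] [-0.36  0.2  -0.05]
```

View pics/s13.png

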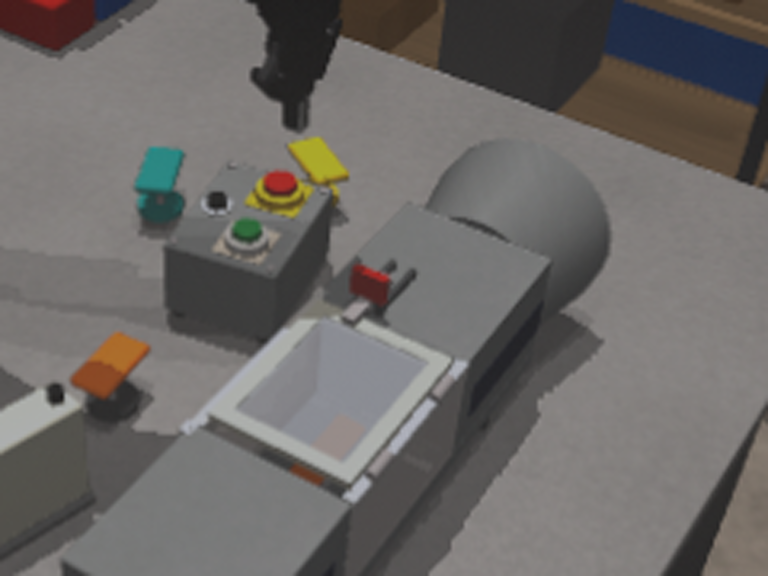

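View pics/w9.png

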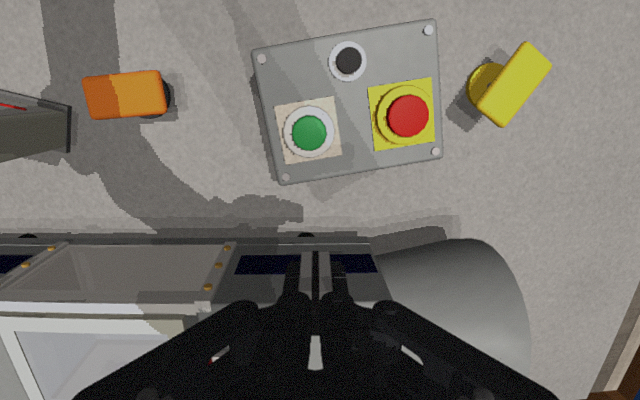

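View pics/t9.png

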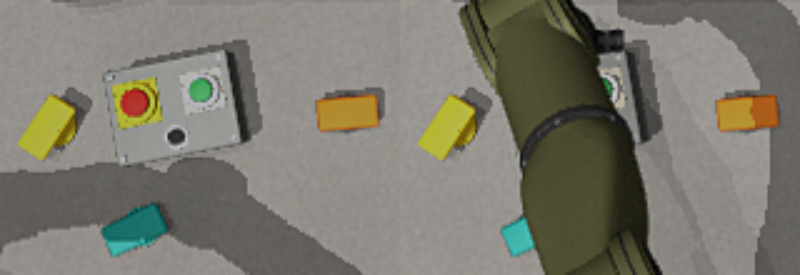

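The last pictures show the hatch flat with the bolt bar over its frame. The green button is back up, and the box and the orange wing model are where they were. The arm is clear of everything, so I'm handing in.

```bash
python3 - <<'E'
from rig import robot
print(robot.close_job(), robot.get_obs()["time"])
E
```

```text
the job is handed in; nothing more can be done
the job is handed in; nothing more can be done
```

I pushed the hatch shut, slid the bolt home, then pressed the green button and let it go. The job was handed in at about 19.6 s on the robot's clock; no verdict is reported.

- **Hatch:** I eased it down along its arc and slowed for the last part. It stopped hard at the expected height with about 15 N on it, and the pictures show it lying flat.
- **Bolt:** I pushed it twice, and both times it stopped at the same place with 10–14 N against the 2 N it needs to move. The camera measured about 32–33 mm of travel instead of 35 mm. I put that down to pixel accuracy, since the stop was solid and the bar lies over the hatch's frame.
- **Start button:** It went down to its stop and sprang back. The press was harder than needed, with a wrist force of about 67 N (the limit is 120 N). The control box didn't visibly move.
- **Left alone:** I never touched the red stop button. The orange wing model and the visible part of the manometer looked unmoved in the last pictures. The screwdriver wasn't in them, but the arm never went near it.
- **Refused call:** One move call was refused because it left out the roll values, and nothing moved.

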